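Bring the centrifuge's empty bucket to the front

TASK

The centrifuge is being loaded and the next tube goes in from the front. Push gently on an arm of the rotor with a fingertip and ease the rotor round, without gripping or spinning it, until the empty bucket stands at the front of the bowl squarely in line with the lid latch, then leave the rotor at rest there. Push only on the rotor's arms, not on the buckets or tubes; leave the tubes seated in their buckets, and the adapter, rack and bottle where they are.

Things in the scene. Friction and masses are not known exactly. Their poses are not given: they have to be found in the camera images.
- centrifuge: Bench centrifuge, fixed, lid open. Origin: on the rotor axis at bench level; own -x is its front (blue sloping control panel), which faces roughly the robot's left. Cream housing 430 long, 360 wide; teal deck 250 above the bench, reaching 165 in front of, 195 behind, 180 beside the axis; steel bowl 280 in diameter sunk in it, rotor inside, bowl floor 144 below the deck.
- lid_hinge (a point): Middle of the hinge edge of the open lid, 185 behind the rotor axis (away from the front), 256 above the bench. The lid is a rigid cream slab, 360 wide, 30 thick and 350 tall, standing up from here and leaning 15 degrees away from the bowl: keep clear of it.
- rotor: Aluminium four-arm rotor on an upright axis; turns endlessly either way, drag 0.03 N m, stays where left, hardly coasts if moved slowly. Origin: on the axis at mid-height of the arms, 222 above the bench, 28 below the deck. Hub 52 in diameter, its nut's top 25 above the origin. Arms along own +x (empty bucket), +y (bucket_a), -x (bucket_b), -y (bucket_c); open bowl between them.
- empty_place (a point): Centre of the empty bucket's place, on the rotor's +x arm, 80 from the axis, at mid-height of the arms; turns with the rotor. Every arm is 14 high: a bar 18 wide, then from 49 to 90 from the axis a fork 53 wide that carries a bucket between its prongs. The forks' outer sides, 26.5 off the arm's centreline, are flat upright faces to push on.
- front_place (a point): Fixed point of the centrifuge where the empty bucket's place is wanted: 80 from the axis towards the front, in line with the latch, 222 above the bench.
- latch (a point): Lid latch plate: steel plate 52 x 14 with a black slot, on the deck at the middle of the bowl's front rim, 158 in front of the axis, 250 above the bench.
- bucket_empty: The empty bucket: open steel cup 33 in diameter, rim 8 above and bottom 50 below its origin, nothing in it. Hangs from two pins in its fork and can swing outwards about them. Origin: between the pins, 80 from the rotor axis.
- bucket_a: Steel bucket like bucket_empty, holding the tube with the red cap. Origin between its pins, z up when hanging.
- bucket_b: Steel bucket like bucket_empty, holding the tube with the violet cap. Origin between its pins, z up when hanging.
- bucket_c: Steel bucket like bucket_empty, holding the tube with the orange cap. Origin between its pins, z up when hanging.
- tube_a: Sample tube 16 in diameter with red cap 20 in diameter, standing loose in bucket_a (it could be drawn out upwards). Origin: its bottom, 40 below the bucket's origin when seated; cap top 36 above the arms' mid-height.
- tube_b: Sample tube 16 in diameter with violet cap 20 in diameter, standing loose in bucket_b (it could be drawn out upwards). Origin: its bottom, 40 below the bucket's origin when seated; cap top 36 above the arms' mid-height.
- tube_c: Sample tube 16 in diameter with orange cap 20 in diameter, standing loose in bucket_c (it could be drawn out upwards). Origin: its bottom, 40 below the bucket's origin when seated; cap top 36 above the arms' mid-height.
- adapter: Loose black rubber tube adapter, a sleeve 28 in diameter and 30 high, standing on a front corner of the teal deck. Origin: centre of its underside.
- rack: Loose blue tube rack 66 x 190 x 57 high with four capped tubes (to 81 high), on the bench in front of the centrifuge. Origin: centre of its underside.
- bottle: Loose amber glass bottle 60 in diameter, 130 high, on the bench in front of the centrifuge. Origin: centre of its underside.

How it is judged:
At the end, for the whole second after the job is handed in: The empty bucket's place is within 12 mm (8.5 degrees) of the front place; the rotor is at rest (under 0.05 rad/s); tubes are seated (risen under 6 mm), buckets hang within 0.2 rad of upright; adapter, rack and bottle are within 15 mm of where they stood (horizontal distance between empty_place and front_place below 0.012 m and angular speed of rotor below 0.05 rad/s and z of tube_a in the frame of bucket_a below -0.034 m and z of tube_b in the frame of bucket_b below -0.034 m and z of tube_c in the frame of bucket_c below -0.034 m and angle between each of bucket_empty, bucket_a, bucket_b, bucket_c's own z axis and vertical below 0.2 rad and distance of each of adapter, rack, bottle from where it was at the start of the episode below 0.015 m); the robot touches nothing.
It fails at once if the rotor is spun (faster than 4 rad/s) (angular speed of rotor above 4 rad/s).
It fails at once if the rotor is pushed hard (over 15 N), or an arm of it pinched between the fingers (both its sides touched at once) (contact force between the fingers and rotor above 15 N or ((contact force between the fingers and rotor_c2 above 0.5 N or contact force between the fingers and rotor_c3 above 0.5 N or contact force between the fingers and rotor_c4 above 0.5 N) and (contact force between the fingers and rotor_c5 above 0.5 N or contact force between the fingers and rotor_c6 above 0.5 N or contact force between the fingers and rotor_c7 above 0.5 N)) or ((contact force between the fingers and rotor_c8 above 0.5 N or contact force between the fingers and rotor_c9 above 0.5 N or contact force between the fingers and rotor_c10 above 0.5 N) and (contact force between the fingers and rotor_c11 above 0.5 N or contact force between the fingers and rotor_c12 above 0.5 N or contact force between the fingers and rotor_c13 above 0.5 N)) or ((contact force between the fingers and rotor_c14 above 0.5 N or contact force between the fingers and rotor_c15 above 0.5 N or contact force between the fingers and rotor_c16 above 0.5 N) and (contact force between the fingers and rotor_c17 above 0.5 N or contact force between the fingers and rotor_c18 above 0.5 N or contact force between the fingers and rotor_c19 above 0.5 N)) or ((contact force between the fingers and rotor_c20 above 0.5 N or contact force between the fingers and rotor_c21 above 0.5 N or contact force between the fingers and rotor_c22 above 0.5 N) and (contact force between the fingers and rotor_c23 above 0.5 N or contact force between the fingers and rotor_c24 above 0.5 N or contact force between the fingers and rotor_c25 above 0.5 N))).
It fails at once if a bucket or its tube is pushed on (over 2 N) (contact force between the fingers and bucket_empty above 2 N or contact force between the fingers and bucket_a above 2 N or contact force between the fingers and bucket_b above 2 N or contact force between the fingers and bucket_c above 2 N).
It fails at once if a tube is lifted in its bucket by more than 6 mm, or a bucket tipped by more than 0.5 rad (z of tube_a in the frame of bucket_a above -0.034 m or z of tube_b in the frame of bucket_b above -0.034 m or z of tube_c in the frame of bucket_c above -0.034 m or angle between any of bucket_empty, bucket_a, bucket_b, bucket_c's own z axis and vertical above 0.5 rad).
It fails at once if the adapter, rack or bottle is moved by more than 20 mm (distance of any of adapter, rack, bottle from where it was at the start of the episode above 0.02 m).
It also fails if it takes over 51 s, if anything falls off the work surface, if the arm or the gripper's body presses on something with over 40 N, if the wrist force passes 120 N, or if a joint passes its speed limit or range.

ROBOT

A 6-joint arm with a two-finger parallel gripper is mounted at the origin on the work surface. World frame = base frame: x ahead of the robot, y to its left, z up, the work surface at z = 0. Lengths are in m, angles in rad, forces in N, time in s.
With the tool pointing down it reaches from about 0.425 to 0.95 m from the base axis. Payload 14.7 kg.
Tool frame: the origin (TCP) lies midway between the tips of the shut fingers; the grasp point (between the pads) lies ctrl.hold_point_z behind it (ctrl.hold_point_z is the distance from the TCP to the grasp point, in m); z points along the fingers, y is the line along which they close (so a half turn about z gives the same grasp; the last joint's range is limited). The gripper opens to 85 mm and grips with 20 to 120 N. Pads are 22 mm wide; open, the fingers measure 114 mm over their backs; the gripper's body (76 mm by 85 mm) begins 54 mm behind the grasp point. The pads swing forward as they close: fully open they stand 13 mm farther back than shut.
Start: joints at [-1.292, 0.48, 1.596, -0, 1.065, -0.047], TCP at [0.208, -0.616, 0.231] pointing down, gripper open.
Joint ranges: [-2.75, 2.75], [-0.82, 2.05], [0.23, 2.67], [-1.56, 4.7], [0.09, 2.69], [-2.92, 2.92]. Speed limits (rad/s): [1.89, 1.89, 2.39, 3.01, 3.01, 3.01].

INTERFACE

Orientations are given as a unit quaternion [w, x, y, z].
In Python, from bench import ctrl gives the robot as it stands.
- The arm moves only by the tool jog_arm, never from a script. Its argument "series" is a list of rows, each an object of numbers: "wx", "wy", "wz": the turn, a rotation vector about the tool's x, y, z in degrees; "x", "y", "z": the shift along the tool's x, y, z in m; "claw": the opening in per cent of the stroke, from 0 (shut) to 100 (fully open). In form: [{"wx": .., "wy": .., "wz": .., "x": .., "y": .., "z": .., "claw": ..}, ...]. A call has 1 to 5 rows; each row shifts and turns the commanded pose from where the row before left it, along the tool's axes as they then stand; what a row does not reach is not made up. A row lasts 1/8 s, in which the tool goes at most 62.5 mm and 10.7 degrees, less where a joint would pass 70% of its speed; a pose out of reach is approached as far as the arm can. A call is refused whole if a number of a shift passes 0.0625 or a number of a turn 10.7, either way. A call with a gripper value outside its range is refused whole. The fingers move at their own pace and stop on an object; "grip_force" is the grip in N (left out, the last holds). Time passes only in rows, so rows that do not move let the fingers close. It gives the time, the measured TCP pose, the force, the opening and the grip force at its end, in the units of the state.
- ctrl.get_state(): the state, without advancing time (a new reading comes with each control period).
- ctrl.capture(name): name is "scene" or "top" or "wrist"; returns a dict with "img" (384x512x3 uint8, red, green, blue), "camera_matrix" (3x3 intrinsics, pixels), "world_from_camera" (4x4, takes a point from camera to world coordinates); the wrist camera has in their place "mount" (4x4, takes a point from camera to tool coordinates, whose origin is the TCP and whose axes are the flange's). Camera axes: x right, y up, looking along -z (the intrinsics and any distortion apply to the point x, -y, -z); pixel columns grow to the right and rows downward; lengths in m; the calibration is good to about 2 mm. A picture is of the moment at which its call begins: read the wrist's pose just before it. There is no depth.
- ctrl.finish_job(): hands the job in; it is judged then, once.
The state is a dict: "clock": time; "joint_pos": joint angles; "joint_vel": joint speeds; "effort": joint torques, N m; "ee_pos": TCP position; "ee_rot": TCP orientation; "ft_force": force on the tool from outside, world axes, zero at the start; "wrist_torque": the same for the moment, N m; "gripper_width": opening from 0.0 (shut) to 1.0 (fully open); "gripper_force": force on a finger pad.
Only numpy, scipy, OpenCV 4.12 (cv2) and the standard library are available. Lean on these libraries where they do the work, as an engineer would, in place of code of your own. Each camera call takes 0.05 s, during which the arm holds its last target. There are 200 camera calls.

## Working session

There is one attempt and no reset: what is moved stays moved. The work goes in short steps, Python scripts to look and compute and a tool call to move; the robot and the scene stay as the last step left them, time stands still between calls to the robot, and variables do not carry over. Pictures are saved under pics/ and viewed, at most 10 in all, crops included, and the job is handed in when it is done.

Besides the shell and the picture viewer there is one more tool, called after "Emit:" as name(argument=value, ...), one argument or row to a line, values as JSON. jog_arm: Moves the arm, as the interface text tells. Its arguments: {"type":"object","properties":{"series":{"type":"array"},"grip_force":{"type":"number"}},"required":["series"]}

```bash
mkdir -p pics; python3 - <<'E'
from bench import ctrl
import cv2
s=ctrl.get_state(); print(s['clock'],s['ee_pos'],s['ee_rot'],ctrl.hold_point_z)
for n in ("top","scene"):
    c=ctrl.capture(n); cv2.imwrite(f"pics/{n}0.png",cv2.resize(c["img"][:,:,::-1],(800,600),interpolation=cv2.INTER_CUBIC))
    print(n,c["camera_matrix"].round(1).tolist(),c["world_from_camera"].round(3).tolist())
E
```

```text
0.0 [ 0.20796316 -0.61538885  0.23067473] [-6.09487914e-04  9.86760084e-01  1.62185576e-01 -6.47912324e-05] 0.0187
top [[371.3, 0.0, 254.8], [0.0, 371.3, 197.4], [0.0, 0.0, 1.0]] [[-0.019, 0.992, -0.127, 0.415], [-1.0, -0.018, 0.011, 0.162], [0.009, 0.127, 0.992, 1.19], [0.0, 0.0, 0.0, 1.0]]
scene [[457.8, 0.0, 246.4], [0.0, 457.8, 192.1], [0.0, 0.0, 1.0]] [[0.264, -0.766, 0.586, 1.201], [0.965, 0.209, -0.161, -0.025], [0.001, 0.608, 0.794, 1.041], [0.0, 0.0, 0.0, 1.0]]
```

View pics/top0.png

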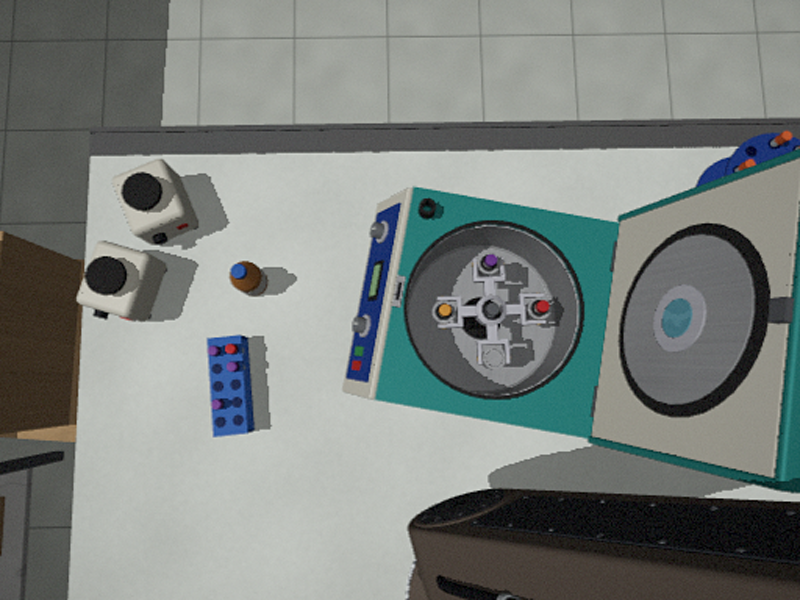

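View pics/scene0.png

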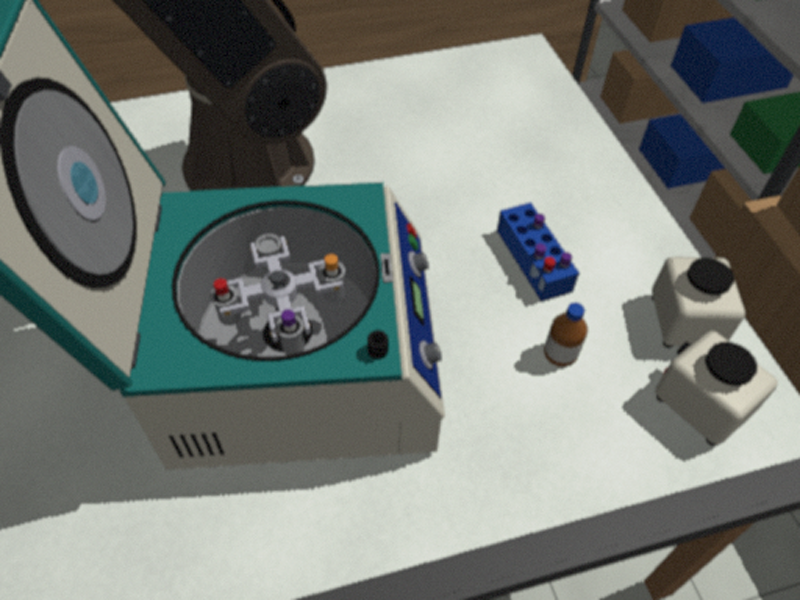

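```bash
cat > h.py <<'E'
import numpy as np
from bench import ctrl
def ray(c,u,v,z,T=None):
    """800x600 picture pixel -> world point at height z"""
    T=c["world_from_camera"] if T is None else T
    K=c["camera_matrix"]; u,v=u*.64,v*.64
    d=T[:3,:3]@np.array([(u-K[0,2])/K[0,0],-(v-K[1,2])/K[1,1],-1]); o=T[:3,3]
    return (o+d*(z-o[2])/d[2])[:2]
E
python3 - <<'E'
from h import *
t=ctrl.capture("top"); s=ctrl.capture("scene")
P=[("nut",.247,(492,308),(281,279)),("latch",.25,(399,291),(387,267)),("emptyrim",.230,(492,355),(268,245)),
("red",.258,(541,307),(220,286)),("viol",.258,(489,261),(288,317)),("orange",.258,(445,310),(331,261)),("adapt",.28,(428,209),(378,338)),
("deck nearfront",.25,(377,399),(385,185)),("deck farfront",.25,(412,188),(397,377)),("hingefar",.25,(618,221),(128,389)),("hingenear",.25,(590,437),(163,185)),
("bowlL",.25,(406,309),None),("bowlR",.25,(582,309),None),("bowlT",.25,(494,222),None),("bowlB",.25,(494,397),None)]
for n,z,a,b in P: print(n,ray(t,*a,z).round(3), ray(s,*b,z).round(3) if b else "")
E
```

```text
nut [ 0.533 -0.002] [0.539 0.002]
latch [0.564 0.15 ] [0.56  0.154]
emptyrim [ 0.457 -0.002] [ 0.454 -0.004]
red [ 0.532 -0.08 ] [ 0.539 -0.083]
viol [0.61  0.002] [ 0.617 -0.001]
orange [0.53  0.076] [0.535 0.077]
adapt [0.693 0.101] [0.697 0.104]
deck nearfront [0.389 0.189] [0.395 0.196]
deck farfront [0.738 0.125] [0.742 0.117]
hingefar [ 0.676 -0.218] [ 0.669 -0.218]
hingenear [ 0.323 -0.15 ] [ 0.303 -0.144]
bowlL [0.534 0.139] 
bowlR [ 0.529 -0.149] 
bowlT [ 0.678 -0.011] 
bowlB [0.389 0.001]
```

Emit:
jog_arm(
  series=[
    {"z":-0.06,"claw":0},
    {"z":-0.06,"claw":0},
    {"z":-0.06,"claw":0},
    {"z":-0.06,"claw":0},
    {"z":-0.06,"claw":0},
  ],
)

```text
invalid input
```

Emit:
jog_arm(
  series=[
    {"z":-0.06},
    {"z":-0.06},
    {"z":-0.03},
    {},
    {},
  ],
)

```text
invalid input
```

Emit:
jog_arm(
  series=[
    {"wx":0,"wy":0,"wz":0,"x":0,"y":0,"z":-0.06,"claw":0},
    {"wx":0,"wy":0,"wz":0,"x":0,"y":0,"z":-0.06,"claw":0},
    {"wx":0,"wy":0,"wz":0,"x":0,"y":0,"z":-0.06,"claw":0},
    {"wx":0,"wy":0,"wz":0,"x":0,"y":0,"z":-0.06,"claw":0},
    {"wx":0,"wy":0,"wz":0,"x":0,"y":0,"z":-0.06,"claw":0},
  ],
)

```text
clock: 0.82
ee_pos: [0.2079, -0.6154, 0.5333]
ee_rot: [0.0, 0.987, 0.162, 0.0]
ft_force: [0.3, -2.0, 0.5]
gripper_width: -0.003
gripper_force: 0.0
```

Emit:
jog_arm(
  series=[
    {"wx":0,"wy":0,"wz":0,"x":0,"y":0,"z":-0.06,"claw":0},
    {"wx":0,"wy":0,"wz":0,"x":0,"y":0,"z":-0.06,"claw":0},
    {"wx":0,"wy":0,"wz":0,"x":0,"y":0,"z":-0.04,"claw":0},
    {"wx":0,"wy":0,"wz":-8,"x":0,"y":0,"z":0,"claw":0},
    {"wx":0,"wy":0,"wz":0,"x":0,"y":0,"z":0,"claw":0},
  ],
)

```text
clock: 1.45
ee_pos: [0.2081, -0.616, 0.691]
ee_rot: [-0.0, 0.973, 0.23, 0.0]
ft_force: [-0.5, 0.2, 0.2]
gripper_width: 0.001
gripper_force: 0.0
```

Emit:
jog_arm(
  series=[
    {"wx":0,"wy":0,"wz":0,"x":0.039,"y":-0.0325,"z":0,"claw":0},
    {"wx":0,"wy":0,"wz":0,"x":0.039,"y":-0.0325,"z":0,"claw":0},
    {"wx":0,"wy":0,"wz":0,"x":0.039,"y":-0.0325,"z":0,"claw":0},
    {"wx":0,"wy":0,"wz":0,"x":0,"y":0,"z":0,"claw":0},
  ],
)

```text
clock: 1.95
ee_pos: [0.2696, -0.4729, 0.6924]
ee_rot: [0.001, 0.973, 0.23, 0.0]
ft_force: [-0.6, -1.1, 0.2]
gripper_width: -0.001
gripper_force: 0.0
```

```bash
python3 - <<'E'
from bench import ctrl
import cv2
print(ctrl.get_state()['joint_pos'])
c=ctrl.capture("scene"); cv2.imwrite("pics/scene1.png",c["img"][:,:,::-1])
E
```

```text
[-1.10856607e+00  2.15362235e-01  9.07695896e-01  5.06573702e-04
  2.01724743e+00 -2.37377505e-03]
```

View pics/scene1.png

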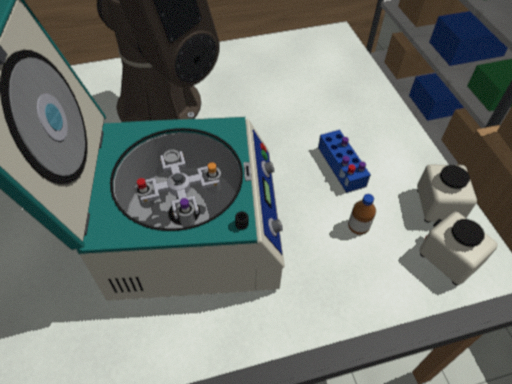

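Emit:
jog_arm(
  series=[
    {"wx":0,"wy":0,"wz":0,"x":0.038,"y":-0.0316,"z":0,"claw":0},
    {"wx":0,"wy":0,"wz":0,"x":0.038,"y":-0.0316,"z":0,"claw":0},
    {"wx":0,"wy":0,"wz":0,"x":0.038,"y":-0.0316,"z":0,"claw":0},
    {"wx":0,"wy":0,"wz":0,"x":0.038,"y":-0.0316,"z":0,"claw":0},
    {"wx":0,"wy":0,"wz":0,"x":0.038,"y":-0.0316,"z":0,"claw":0},
  ],
)

```text
clock: 2.62
ee_pos: [0.3681, -0.2492, 0.6905]
ee_rot: [-0.001, 0.973, 0.229, -0.001]
ft_force: [1.1, -0.9, -0.0]
gripper_width: 0.001
gripper_force: 0.0
```

Emit:
jog_arm(
  series=[
    {"wx":0,"wy":0,"wz":-10,"x":0.038,"y":-0.0316,"z":0,"claw":0},
    {"wx":0,"wy":0,"wz":-10,"x":0.04,"y":-0.02,"z":0,"claw":0},
    {"wx":0,"wy":0,"wz":-10,"x":0.04,"y":-0.015,"z":0,"claw":0},
    {"wx":0,"wy":0,"wz":-10,"x":0,"y":0,"z":0,"claw":0},
    {"wx":0,"wy":0,"wz":0,"x":0,"y":0,"z":0,"claw":0},
  ],
)

```text
clock: 3.25
ee_pos: [0.4246, -0.1254, 0.6906]
ee_rot: [-0.001, 0.836, 0.549, -0.001]
ft_force: [-0.7, -0.0, -0.3]
gripper_width: -0.001
gripper_force: 0.0
```

Emit:
jog_arm(
  series=[
    {"wx":0,"wy":0,"wz":-10,"x":0,"y":0,"z":0,"claw":0},
    {"wx":0,"wy":0,"wz":-10,"x":0,"y":0,"z":0,"claw":0},
    {"wx":0,"wy":0,"wz":-3.4,"x":0,"y":0,"z":0,"claw":0},
    {"wx":0,"wy":0,"wz":0,"x":0.028,"y":0.022,"z":0,"claw":0},
    {"wx":0,"wy":0,"wz":0,"x":0.028,"y":0.022,"z":0,"claw":0},
  ],
)

```text
clock: 3.88
ee_pos: [0.4687, -0.0697, 0.691]
ee_rot: [-0.0, 0.71, 0.704, -0.0]
ft_force: [0.7, -0.2, 0.4]
gripper_width: -0.0
gripper_force: 0.0
```

Emit:
jog_arm(
  series=[
    {"wx":0,"wy":0,"wz":0,"x":0,"y":0,"z":0.06,"claw":0},
    {"wx":0,"wy":0,"wz":0,"x":0,"y":0,"z":0.06,"claw":0},
    {"wx":0,"wy":0,"wz":0,"x":0,"y":0,"z":0.06,"claw":0},
    {"wx":0,"wy":0,"wz":0,"x":0,"y":0,"z":0.06,"claw":0},
    {"wx":0,"wy":0,"wz":0,"x":0,"y":0,"z":0.06,"claw":0},
  ],
)

```text
clock: 4.5
ee_pos: [0.4677, -0.07, 0.3891]
ee_rot: [-0.0, 0.71, 0.705, -0.0]
ft_force: [-0.1, 0.4, -0.9]
gripper_width: -0.001
gripper_force: 0.0
```

Emit:
jog_arm(
  series=[
    {"wx":0,"wy":0,"wz":0,"x":0,"y":0,"z":0.05,"claw":0},
    {"wx":0,"wy":0,"wz":0,"x":0,"y":0,"z":0,"claw":0},
    {"wx":0,"wy":0,"wz":0,"x":0,"y":0,"z":0,"claw":0},
  ],
)

```text
clock: 4.88
ee_pos: [0.4691, -0.0698, 0.343]
ee_rot: [0.001, 0.708, 0.706, 0.0]
ft_force: [0.2, -0.5, 1.1]
gripper_width: -0.001
gripper_force: 0.0
```

```bash
python3 - <<'E'
from bench import ctrl
import cv2
s=ctrl.get_state();print(s['joint_pos'],s['ee_pos'],s['ft_force'])
c=ctrl.capture("wrist"); cv2.imwrite("pics/wrist1.png",cv2.resize(c["img"][:,:,::-1],(800,600))); print(c["camera_matrix"].round(1).tolist(),c["mount"].round(3).tolist())
c=ctrl.capture("scene"); cv2.imwrite("pics/scene2.png",cv2.resize(c["img"][60:300,50:370,::-1],(800,600)))
E
```

```text
[-2.11573682e-01  1.20344509e-01  1.83101006e+00 -6.50809796e-05
  1.18864269e+00 -2.09359514e-01] [ 0.4690503  -0.06977836  0.34304387] [ 0.24380177 -0.52239274  1.09958713]
[[309.6, 0.0, 258.1], [0.0, 309.6, 193.2], [0.0, 0.0, 1.0]] [[-0.0, 0.961, 0.277, 0.071], [1.0, 0.0, 0.0, -0.0], [0.0, 0.277, -0.961, -0.144], [0.0, 0.0, 0.0, 1.0]]
```

View pics/wrist1.png

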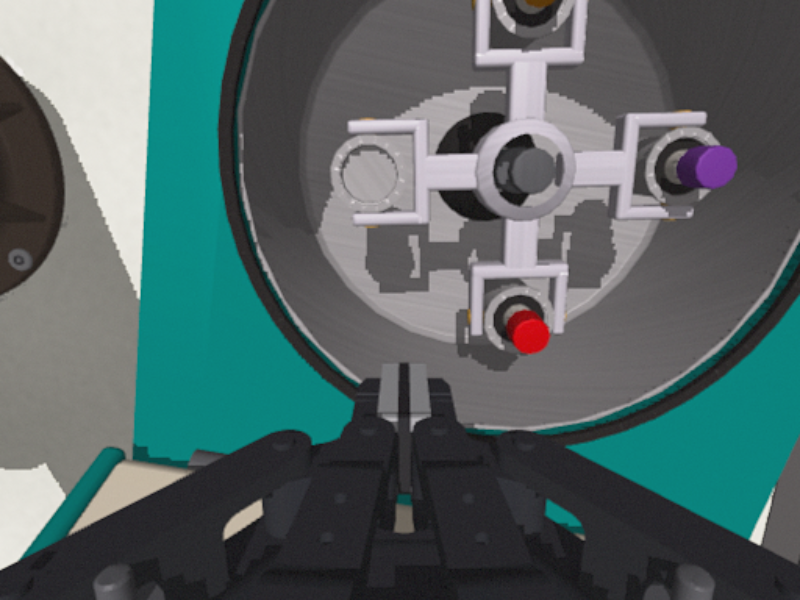

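View pics/scene2.png

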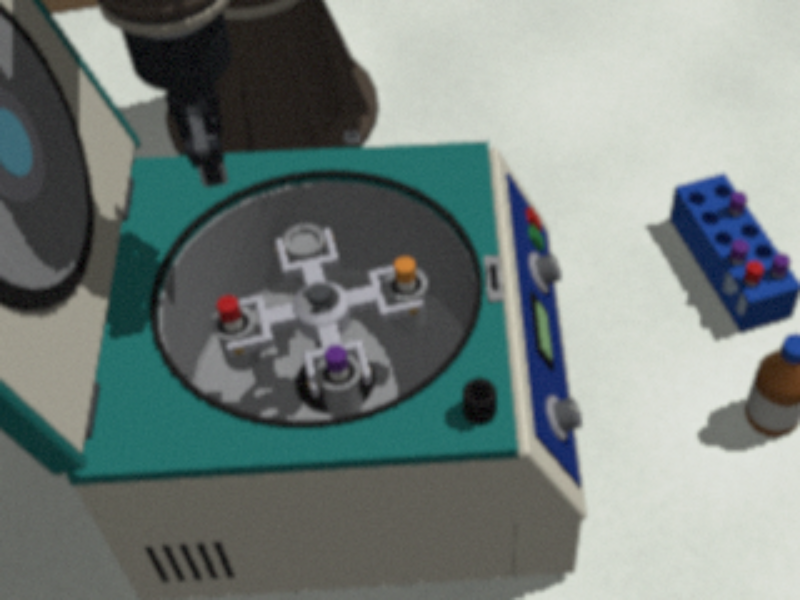

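```bash
python3 - <<'E'
from h import *
from scipy.spatial.transform import Rotation as R
s=ctrl.get_state(); c=ctrl.capture("wrist")
q=s['ee_rot']; T=np.eye(4); T[:3,:3]=R.from_quat([q[1],q[2],q[3],q[0]]).as_matrix(); T[:3,3]=s['ee_pos']; T=T@c["mount"]
for n,z,p in [("hub",.232,(525,169)),("e1",.229,(422,124)),("e2",.229,(421,219)),("v1",.229,(630,116)),("v2",.229,(622,211)),("r1",.229,(476,268)),("r2",.229,(566,268)),("o1",.229,(482,60)),("o2",.229,(580,55)),("efork end",.229,(353,125)),("efork end2",.229,(356,219)),("tip",s['ee_pos'][2],(404,366))]:
    print(n,ray(c,*p,z,T).round(4))
E
```

```text
hub [ 0.5314 -0.0017]
e1 [0.4789 0.0201]
e2 [ 0.4788 -0.0272]
v1 [0.583  0.0238]
v2 [ 0.5849 -0.0232]
r1 [ 0.509  -0.0538]
r2 [ 0.5581 -0.0538]
o1 [0.5077 0.0493]
o2 [0.5551 0.0515]
efork end [0.4442 0.0196]
efork end2 [ 0.4444 -0.0272]
tip [ 0.4693 -0.0613]
```

Emit:
jog_arm(
  series=[
    {"wx":0,"wy":0,"wz":0,"x":0,"y":-0.006,"z":0.04,"claw":0},
    {"wx":0,"wy":0,"wz":0,"x":0,"y":0,"z":0.04,"claw":0},
    {"wx":0,"wy":0,"wz":0,"x":0,"y":0,"z":0.03,"claw":0},
    {"wx":0,"wy":0,"wz":0,"x":0,"y":0,"z":0.021,"claw":0},
    {"wx":0,"wy":0,"wz":0,"x":0,"y":0,"z":0,"claw":0},
  ],
)

```text
clock: 5.65
ee_pos: [0.4621, -0.069, 0.2103]
ee_rot: [-0.0, 0.707, 0.707, -0.0]
ft_force: [-0.5, -0.1, 0.7]
gripper_width: -0.002
gripper_force: 0.0
```

Emit:
jog_arm(
  series=[
    {"wx":0,"wy":0,"wz":0,"x":0.008,"y":0,"z":0,"claw":0},
    {"wx":0,"wy":0,"wz":0,"x":0.008,"y":0,"z":0,"claw":0},
    {"wx":0,"wy":0,"wz":0,"x":0.005,"y":0,"z":0,"claw":0},
    {"wx":0,"wy":0,"wz":0,"x":0.004,"y":0,"z":0,"claw":0},
    {"wx":0,"wy":0,"wz":0,"x":0.003,"y":0,"z":0,"claw":0},
  ],
)

```text
clock: 6.28
ee_pos: [0.4621, -0.0408, 0.2104]
ee_rot: [0.0, 0.707, 0.708, 0.0]
ft_force: [-1.2, -2.0, 1.0]
gripper_width: -0.002
gripper_force: 0.7
```

Emit:
jog_arm(
  series=[
    {"wx":0,"wy":0,"wz":4,"x":0.0049,"y":-0.0026,"z":0,"claw":0},
    {"wx":0,"wy":0,"wz":4,"x":0.0049,"y":-0.0026,"z":0,"claw":0},
    {"wx":0,"wy":0,"wz":4,"x":0.0049,"y":-0.0026,"z":0,"claw":0},
    {"wx":0,"wy":0,"wz":4,"x":0.0049,"y":-0.0026,"z":0,"claw":0},
    {"wx":0,"wy":0,"wz":4,"x":0.0049,"y":-0.0026,"z":0,"claw":0},
  ],
)

```text
clock: 6.9
ee_pos: [0.4526, -0.015, 0.2103]
ee_rot: [-0.0, 0.82, 0.573, -0.0]
ft_force: [-0.1, -0.8, -0.2]
gripper_width: -0.003
gripper_force: 0.2
```

```bash
python3 - <<'E'
from bench import ctrl
import cv2
s=ctrl.get_state();print(s['joint_pos'],s['ee_pos'],s['ft_force'])
c=ctrl.capture("wrist"); cv2.imwrite("pics/wrist2.png",c["img"][:,:,::-1])
E
```

```text
[-9.99767944e-02  2.32535181e-01  2.05404071e+00 -6.69719337e-05
  8.55076847e-01  2.50429652e-01] [ 0.45258857 -0.01496653  0.2102865 ] [-0.08807814 -0.83875789 -0.15065688]
```

View pics/wrist2.png

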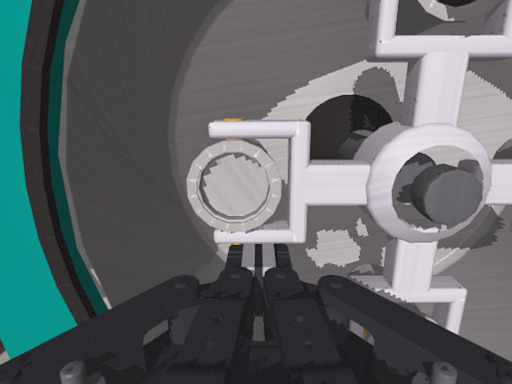

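Emit:
jog_arm(
  series=[
    {"wx":0,"wy":0,"wz":4,"x":0.0049,"y":-0.0026,"z":0,"claw":0},
    {"wx":0,"wy":0,"wz":4,"x":0.0049,"y":-0.0026,"z":0,"claw":0},
    {"wx":0,"wy":0,"wz":4,"x":0.0049,"y":-0.0026,"z":0,"claw":0},
    {"wx":0,"wy":0,"wz":4,"x":0.0049,"y":-0.0026,"z":0,"claw":0},
    {"wx":0,"wy":0,"wz":4,"x":0.0049,"y":-0.0026,"z":0,"claw":0},
  ],
)

```text
clock: 7.58
ee_pos: [0.4527, 0.0126, 0.2103]
ee_rot: [0.0, 0.906, 0.423, -0.0]
ft_force: [0.4, 0.2, -0.7]
gripper_width: 0.004
gripper_force: 0.2
```

Emit:
jog_arm(
  series=[
    {"wx":0,"wy":0,"wz":4,"x":0.0049,"y":-0.0026,"z":0,"claw":0},
    {"wx":0,"wy":0,"wz":4,"x":0.0049,"y":-0.0026,"z":0,"claw":0},
    {"wx":0,"wy":0,"wz":4,"x":0.0049,"y":-0.0026,"z":0,"claw":0},
    {"wx":0,"wy":0,"wz":4,"x":0.0049,"y":-0.0026,"z":0,"claw":0},
    {"wx":0,"wy":0,"wz":4,"x":0.0049,"y":-0.0026,"z":0,"claw":0},
  ],
)

```text
clock: 8.2
ee_pos: [0.4621, 0.0385, 0.2103]
ee_rot: [0.0, 0.966, 0.259, -0.0]
ft_force: [-0.7, -0.2, -0.6]
gripper_width: -0.002
gripper_force: 0.2
```

Emit:
jog_arm(
  series=[
    {"wx":0,"wy":0,"wz":4,"x":0.0049,"y":-0.0026,"z":0,"claw":0},
    {"wx":0,"wy":0,"wz":4,"x":0.0049,"y":-0.0026,"z":0,"claw":0},
    {"wx":0,"wy":0,"wz":4,"x":0.0049,"y":-0.0026,"z":0,"claw":0},
    {"wx":0,"wy":0,"wz":4,"x":0.0049,"y":-0.0026,"z":0,"claw":0},
    {"wx":0,"wy":0,"wz":0,"x":0,"y":0,"z":0,"claw":0},
  ],
)

```text
clock: 8.82
ee_pos: [0.4759, 0.0559, 0.2102]
ee_rot: [0.0, 0.992, 0.123, 0.0]
ft_force: [-0.4, 0.5, -0.5]
gripper_width: 0.0
gripper_force: 0.0
```

```bash
python3 - <<'E'
from h import *
import cv2
s=ctrl.get_state();print(s['joint_pos'],s['ee_pos'],s['ee_rot'],s['ft_force'])
c=ctrl.capture("wrist"); cv2.imwrite("pics/wrist3.png",cv2.resize(c["img"][:,:,::-1],(800,600)))
E
```

```text
[ 5.37459252e-02  2.68898162e-01  2.00079504e+00 -7.92163156e-07
  8.71874451e-01  1.37755810e+00] [0.47587921 0.05594481 0.21024763] [1.17353784e-06 9.92384508e-01 1.23178684e-01 1.24475739e-05] [-0.3922315   0.47845594 -0.51639079]
```

View pics/wrist3.png

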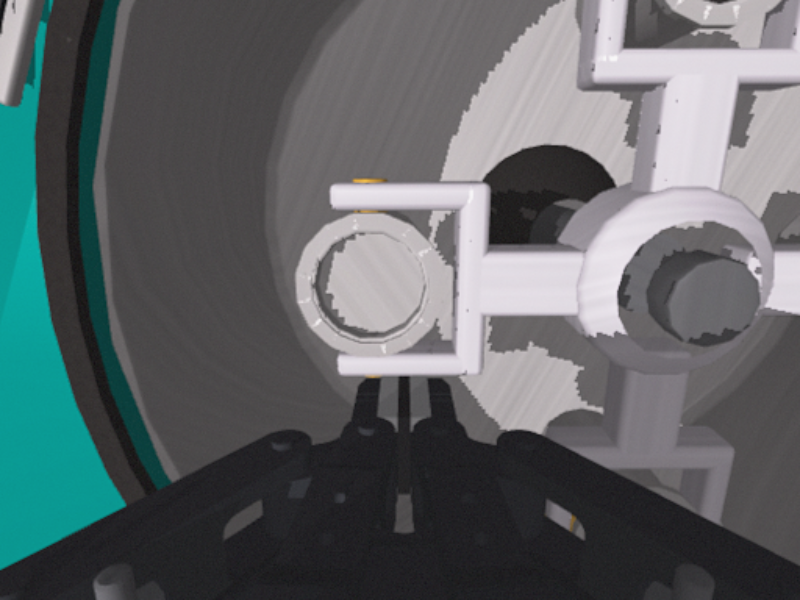

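Emit:
jog_arm(
  series=[
    {"wx":0,"wy":0,"wz":2,"x":0.0024,"y":-0.0013,"z":0,"claw":0},
    {"wx":0,"wy":0,"wz":4,"x":0.0049,"y":-0.0026,"z":0,"claw":0},
    {"wx":0,"wy":0,"wz":4,"x":0.0049,"y":-0.0026,"z":0,"claw":0},
    {"wx":0,"wy":0,"wz":4,"x":0.0049,"y":-0.0026,"z":0,"claw":0},
    {"wx":0,"wy":0,"wz":3,"x":0.0036,"y":-0.002,"z":0,"claw":0},
  ],
)

```text
clock: 9.5
ee_pos: [0.4946, 0.0694, 0.2102]
ee_rot: [0.0, 1.0, -0.025, -0.0]
ft_force: [-0.0, -0.6, -0.4]
gripper_width: 0.0
gripper_force: 0.2
```

Emit:
jog_arm(
  series=[
    {"wx":0,"wy":0,"wz":2,"x":0.0024,"y":-0.0013,"z":0,"claw":0},
    {"wx":0,"wy":0,"wz":2,"x":0.0024,"y":-0.0013,"z":0,"claw":0},
    {"wx":0,"wy":0,"wz":1,"x":0.0012,"y":-0.0007,"z":0,"claw":0},
    {"wx":0,"wy":0,"wz":1,"x":0.0012,"y":-0.0007,"z":0,"claw":0},
    {"wx":0,"wy":0,"wz":0,"x":0,"y":0,"z":0,"claw":0},
  ],
)

```text
clock: 10.12
ee_pos: [0.5023, 0.0728, 0.2103]
ee_rot: [0.0, 0.997, -0.078, 0.0]
ft_force: [-0.0, 0.3, -0.0]
gripper_width: 0.001
gripper_force: 0.0
```

```bash
python3 - <<'E'
from h import *
import cv2
s=ctrl.get_state();print(s['joint_pos'],s['ee_pos'],s['ee_rot'],s['ft_force'])
c=ctrl.capture("wrist"); cv2.imwrite("pics/wrist4.png",cv2.resize(c["img"][:,:,::-1],(800,600)))
E
```

```text
[ 8.42354223e-02  3.07566527e-01  1.94160671e+00 -1.96233959e-05
  8.92351752e-01  1.81097702e+00] [0.50233435 0.07281683 0.21030397] [ 2.07534246e-06  9.96962153e-01 -7.78875118e-02  3.46197210e-05] [-0.04427255  0.34682382 -0.02684338]
```

View pics/wrist4.png

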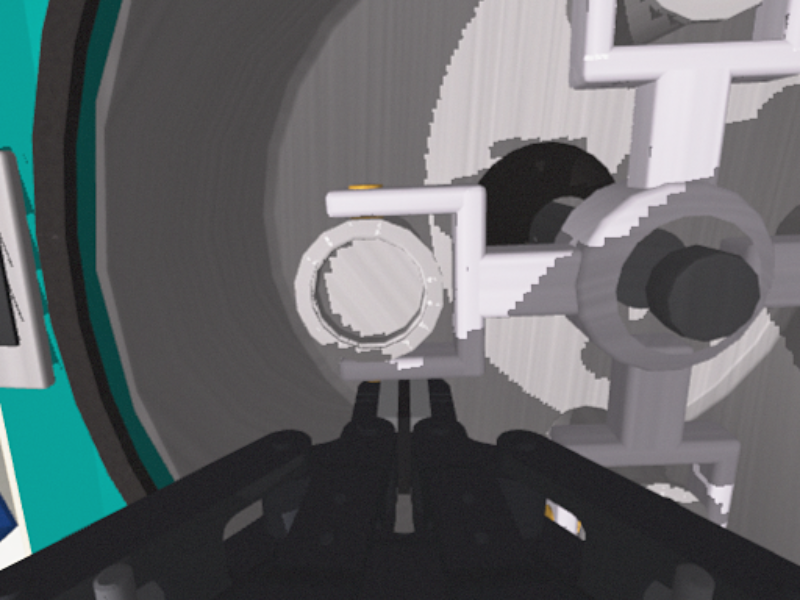

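```bash
python3 - <<'E'
from h import *
from scipy.spatial.transform import Rotation as R
s=ctrl.get_state(); c=ctrl.capture("wrist")
q=s['ee_rot']; T=np.eye(4); T[:3,:3]=R.from_quat([q[1],q[2],q[3],q[0]]).as_matrix(); T[:3,3]=s['ee_pos']; T=T@c["mount"]
A=np.array([.532,-.0017])
b=lambda d:np.degrees(np.arctan2(d[1],d[0]))
f=lambda u,v,z:ray(c,u,v,z,T)
l1,l2=f(10,149,.252),f(53,385,.252); print("latch",l1,l2,b((l1+l2)/2-A),b(l1-l2)+90)
e1,e2=f(330,190,.229),f(478,186,.229); print("prong",b(e1-e2))
e1,e2=f(483,187,.229),f(478,378,.229); print("cross normal",b(e1-e2)+90,b((e1+e2)/2-A))
h=f(677,276,.232); print("hub",h,b((e1+e2)/2-h), "bucket",b(f(369,287,.230)-h))
E
```

```text
latch [0.58628091 0.14064588] [0.5351649  0.15046987] 78.96293545464265 79.12097869276931
prong 82.59290562786701
cross normal 82.15820382299634 84.80650599627602
hub [ 0.53258415 -0.0027215 ] 85.5732753246458 bucket 83.55594827772612
```

Emit:
jog_arm(
  series=[
    {"wx":0,"wy":0,"wz":1,"x":0.0012,"y":-0.0007,"z":0,"claw":0},
    {"wx":0,"wy":0,"wz":1,"x":0.0012,"y":-0.0007,"z":0,"claw":0},
    {"wx":0,"wy":0,"wz":1,"x":0.0012,"y":-0.0007,"z":0,"claw":0},
    {"wx":0,"wy":0,"wz":0.5,"x":0.0006,"y":-0.0003,"z":0,"claw":0},
    {"wx":0,"wy":0,"wz":0,"x":0,"y":0,"z":0,"claw":0},
  ],
)

```text
clock: 10.85
ee_pos: [0.5069, 0.0745, 0.2103]
ee_rot: [-0.0, 0.994, -0.108, 0.0]
ft_force: [0.6, 0.8, -0.5]
gripper_width: -0.002
gripper_force: 0.0
```

Emit:
jog_arm(
  series=[
    {"wx":0,"wy":0,"wz":0,"x":-0.006,"y":0,"z":0,"claw":0},
    {"wx":0,"wy":0,"wz":0,"x":-0.006,"y":0,"z":0,"claw":0},
    {"wx":0,"wy":0,"wz":0,"x":0,"y":0,"z":-0.03,"claw":0},
    {"wx":0,"wy":0,"wz":0,"x":0,"y":0,"z":-0.06,"claw":0},
    {"wx":0,"wy":0,"wz":0,"x":0,"y":0,"z":-0.06,"claw":0},
  ],
)

```text
clock: 11.48
ee_pos: [0.4942, 0.0771, 0.3619]
ee_rot: [0.0, 0.994, -0.108, -0.0]
ft_force: [1.0, 0.8, 0.0]
gripper_width: -0.0
gripper_force: 0.0
```

Emit:
jog_arm(
  series=[
    {"wx":0,"wy":0,"wz":0,"x":0,"y":0,"z":0,"claw":0},
    {"wx":0,"wy":0,"wz":0,"x":0,"y":0,"z":0,"claw":0},
  ],
)

```text
clock: 11.72
ee_pos: [0.4945, 0.0771, 0.36]
ee_rot: [0.0, 0.994, -0.108, -0.0]
ft_force: [-0.7, -0.6, -0.4]
gripper_width: 0.002
gripper_force: 0.0
```

```bash
python3 - <<'E'
from h import *
import cv2
s=ctrl.get_state();print(s['ee_pos'],s['ee_rot'],s['ft_force'])
c=ctrl.capture("wrist"); cv2.imwrite("pics/wrist5.png",cv2.resize(c["img"][:,:,::-1],(800,600)))
E
```

```text
[0.4945076  0.07707489 0.36001395] [ 1.25202115e-05  9.94128092e-01 -1.08209672e-01 -5.04319781e-05] [-0.65775215 -0.55226283 -0.40522852]
```

View pics/wrist5.png

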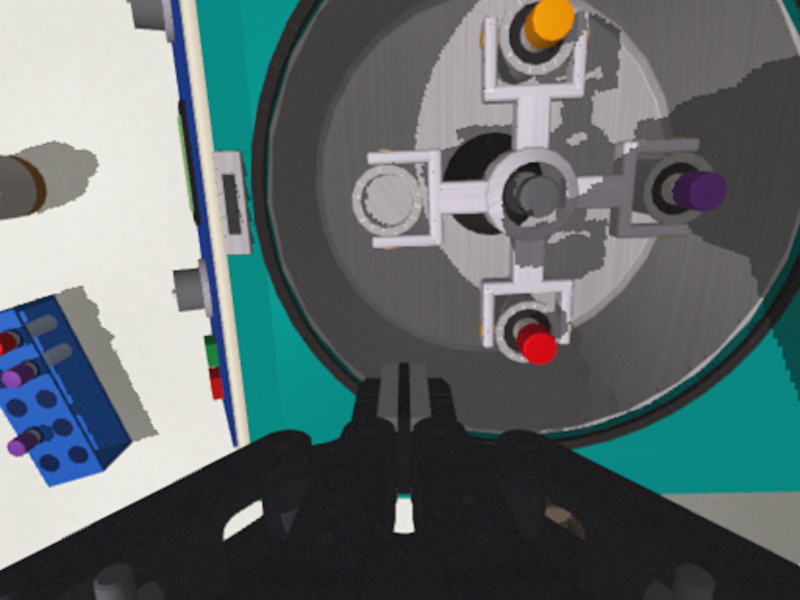

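```bash
python3 - <<'E'
from h import *
from scipy.spatial.transform import Rotation as R
s=ctrl.get_state(); c=ctrl.capture("wrist")
q=s['ee_rot']; T=np.eye(4); T[:3,:3]=R.from_quat([q[1],q[2],q[3],q[0]]).as_matrix(); T[:3,3]=s['ee_pos']; T=T@c["mount"]
b=lambda d:np.degrees(np.arctan2(d[1],d[0]))
f=lambda u,v,z=.229:ray(c,u,v,z,T)
e=(f(437,152)+f(438,244))/2; v=(f(624,144)+f(618,236))/2
o=(f(487,95)+f(582,95))/2; r=(f(487,285)+f(568,285))/2
A=(e+v+o+r)/4; l=f(233,203,.252)
print("axis",A,"rotor",b(e-v),b(o-r)+90,"latch",l,b(l-A),b(l-[.532,-.0017]), "bucket",f(388,200,.23),b(f(388,200,.23)-A))
E
```

```text
axis [ 0.53026805 -0.00197798] rotor 80.02057193694996 79.61629347519606 latch [0.56171076 0.15190188] 78.45156321566017 79.05263792081278 bucket [0.54469263 0.07539254] 79.43930258564555
```

```bash
python3 -c "
from bench import ctrl
print(ctrl.finish_job())"
```

```text
the job is handed in; nothing more can be done
None
```

I eased the rotor about 102° clockwise with a closed fingertip on the empty bucket's fork. The empty bucket now stands at the front, within about 1° of the latch line by the last wrist picture; the arm is clear and the job is handed in, though no verdict came back.

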